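# Clamp a buckle plate in the drilling fixture

### The arm

A 7-joint arm with a two-finger parallel gripper is mounted at the origin on the work surface. World frame = base frame: x ahead of the robot, y to its left, z up, the work surface at z = 0. Lengths are in mm, angles in rad, forces in N, time in s.
With the tool pointing down it reaches from about 400 to 850 mm from the base axis. Payload 4.5 kg.
Tool frame: the origin (TCP) lies midway between the tips of the shut fingers; the grasp point (between the pads) lies 19 mm behind it (bot.tcp_to_grasp is the distance from the TCP to the grasp point, in mm); z points along the fingers, y is the direction in which the jaws open and shut (so a half turn about z gives the same grasp; the last joint's range is limited). The gripper opens to 88 mm and grips with 3 to 60 N. Pads are 18 mm wide; open, the fingers measure 123 mm over their backs; the gripper's body (75 mm by 187 mm) begins 45 mm behind the grasp point.
Start: joints at [1.375, 0.689, -0.195, 1.565, 0.157, 0.902, -0.215], TCP at [142.393, -608.589, 212.843] pointing down, gripper open.
Joint ranges: [-3.01, 3.01], [-0.46, 2.08], [-1.47, 1.51], [0.13, 2.56], [-1, 4.14], [0.04, 2.09], [-2.66, 2.66]. Speed limits (rad/s): [2.57, 2.57, 3.14, 3.14, 3.14, 3.14, 3.14].

### API

Orientations are given as a 3x3 rotation matrix whose columns are the frame's x, y, z axes.
In Python, from bench import bot gives the robot as it stands.
- The arm moves only by the shell command python3 -m handwheel 'ROWS' [FORCE]. ROWS is a JSON object of lists of equal length, an entry for each row: "fingers": the opening in per cent of the stroke, from 0 (shut) to 100 (fully open); "linear": the shift along the tool's x, y, z in mm, a list of three; "turn": the turn, a rotation vector about the tool's x, y, z in rad, a list of three. In form: {"fingers": [fingers, ...], "linear": [[tx, ty, tz], ...], "turn": [[wx, wy, wz], ...]}. A call has 1 to 5 rows; each row shifts and turns the commanded pose from where the row before left it, along the tool's axes as they then stand; what a row does not reach is not made up. A row lasts 1/8 s, in which the tool goes at most 62.5 mm and 10.7 degrees, less where a joint would pass 70% of its speed; a pose out of reach is approached as far as the arm can. A call is refused whole if a number of a shift passes 62.5 or a number of a turn 0.188, either way. A call with a gripper value outside its range is refused whole. The fingers move at their own pace and stop on an object; FORCE is the grip in N (left out, the last holds). Time passes only in rows, so rows that do not move let the fingers close. It gives the time, the measured TCP pose, the force and the opening at its end, in the units of the state.
- bot.state(): the state, without advancing time (a new reading comes with each control period).
- bot.snapshot(name): name is "scene" or "top"; returns a dict with "img" (480x640x3 uint8, red, green, blue), "K" (3x3 intrinsics, pixels), "k1" (the pictures are not rectified: a ray, as slopes to the right and down, at radius r is drawn at 1 + k1 r^2 times it, then the intrinsics apply), "R" (3x3) and "t" (3): a world point X has camera coordinates R X + t. Camera axes: x right, y down, z forward; pixel columns grow to the right and rows downward; lengths in mm; the calibration is good to about 2 mm. A picture is of the moment at which its call begins. There is no depth.
- bot.close_job(): hands the job in, once; it reports no verdict.
Trained networks look in a picture, given as the dict that the camera call returned (one of the last four; its "shot" number tells which), for a name from the list of things; names that differ only in an ending like _2 or _b are one class to them, and where a whole thing is asked for, a point or a joint stands for the part that bears it (a point fixed in the world has none). Each returns a list of dicts, best first, with "conf" (0 to 1); they miss things now and then, are a little off and sometimes report something else, mostly with a low value. They report only what shows in the picture. A call takes as long as a camera call. They do not tell look-alikes from the thing itself.
- bot.look_for(picture, query): "location" ([column, row] as shares, 0 to 1, of the picture: columns of its width, rows of its height, amid what is visible of it).
- bot.trace(picture, query): "region" (480x640 bool, what is visible of it) and "location" ([column, row] as shares, 0 to 1, of the picture: columns of its width, rows of its height, amid what is visible of it).
The state is a dict: "time": time; "q": joint angles; "qvel": joint speeds; "joint_torque": joint torques, N m; "ee_pos": TCP position; "tool_rot": TCP orientation; "wrist_force": force on the tool from outside, world axes, zero at the start; "moment": the same for the moment, N m; "grip_width": finger opening in mm.
Only numpy, scipy, OpenCV 4.12 (cv2) and the standard library are available. Lean on these libraries where they do the work, as an engineer would, in place of code of your own. Each camera call takes 0.05 s, during which the arm holds its last target. There are 200 camera calls.

### The job

Clamp the brass buckle plate in its drilling fixture: push the swing strap round over the plate until it stops against the stud, then push the red cam lever fully down so that the strap's rubber pad holds the plate tight. The plate stays seated in its nest, and the thread spool, jar, rivet anvil and maul stay where they are.

Things in the scene. Friction and masses are not known exactly. Their poses are not given: they have to be found in the camera images.
- fixture: Dark drilling fixture screwed to the bench: base plate 125 x 235 x 12 mm (x, y, z), on it a 108 x 76 x 10 mm aluminium nest block (top 22 mm above the bench; six locating pins stand 3 mm higher). Origin: centre of its underside, on the bench; z up. In this frame the strap's pivot post stands at (0, +75) mm and the cam stud at (0, -75) mm. Its yaw is up to 0.5 rad either way.
- strap_pivot (a point): The vertical swing axis of the strap, at half the strap's thickness (45 mm above the bench). A bolt head of 24 mm diameter stands on it up to 58 mm above the bench.
- strap_end (a point): Centre of the end face of the steel swing strap, 175 mm from the swing axis. A flat bar 28 mm wide, 10 mm thick, its underside 40 and its top 50 mm above the bench. A notch for the stud, 13 mm wide, opens in its leading edge 150 mm from the axis. Half-way along, a spindle end stands on top (to 66 mm above the bench) and the pad hangs below.
- strap (a joint): Swing of the strap, rad: 0 = home against its stop, over the plate, stud in the notch, strap pointing along -y of the fixture; positive = swung away towards -x of the fixture (1.57: along -x). Starts at 1.0 to 1.45; turns counter-clockwise, seen from above, to come home. Friction 0.06 N m (1 N at 70 mm); stays where it is left. Gives up to 5 mm when pressed down (lift spring, 5 N).
- pad: Black rubber pressure pad, 18 mm diameter, under the middle of the strap, 75 mm from the swing axis. Origin: centre of its underside, 28 mm above the bench while the strap is not clamped. It passes 1 mm above the plate and is pressed on it by the cam.
- cam_axle (a point): Centre of the cam lever's horizontal pin, on top of the stud, 66 mm above the bench. The pin lies along y of the fixture; two cam discs of 26 mm diameter sit on it. The stud is 10 mm in diameter.
- lever_tip (a point): End of the red cam lever, on its centre line, 104 mm from the pin. The red grip covers the last 62 mm of the lever; it is 20 mm wide and 13 mm thick.
- lever (a joint): Cam lever angle, rad: 0 = upright (3 degrees from vertical, leaning to -x of the fixture); 1.45 = fully down at its stop, pointing to -x of the fixture, 4 degrees above level, some 70 mm above the bench. Starts at 0 to 0.15. Takes about 3 to 6 N at the grip, neither falls nor springs back, and locks when down. It has to be up while the strap comes in under the cam discs.
- blank: Brass belt-buckle plate, 84 x 54 x 5 mm (x, y, z), 190 g, lying loose in the nest between locating pins with 1.5 mm of play. Origin: centre of its underside, 22 mm above the bench.
- blank_center (a point): Centre of the brass plate, 2.5 mm above its underside.
- nest (a point): Middle of the nest's top face, where the centre of the plate's underside belongs.
- spool: Wooden spool of white thread, 50 mm diameter, 60 mm tall, standing loose near the fixture; origin at the centre of its underside. Not to be disturbed.
- jar: Amber jar with yellow lid, 56 mm diameter, 62 mm tall, standing loose near the fixture; origin at the centre of its underside. Not to be disturbed.
- anvil: Round steel rivet anvil, 54 mm diameter, 28 mm tall, standing loose near the fixture; origin at the centre of its underside. Not to be disturbed.
- maul: Steel maul lying beyond the fixture: head 85 mm long (along its x), 44 mm high, with a wooden handle 25 mm thick that reaches 200 mm along its +y; origin under the centre of the head. Not to be disturbed.
Things that resemble listed ones, but are neither listed nor needed, are in the scene too. Of the things shaped like the blank, the brass one is meant.

How it is judged:
By the outcome, as a careful person would: the job done as asked, in the order asked, and still so for the second after the job is handed in, with the robot touching nothing.
It also fails if it takes over 51 s, if anything falls off the work surface, if the arm or the gripper's body presses on something with over 40 N, if the wrist force passes 120 N, or if a joint passes its speed limit or range.

## Working session

There is one attempt and no reset: what is moved stays moved. The work goes in short steps, Python scripts to look and compute and a shell command to move; the robot and the scene stay as the last step left them, time stands still between calls to the robot, and variables do not carry over. Pictures are saved under pics/ and viewed, about 8 in all and at most 12, crops included, and the job is handed in when it is done.

```bash
ls; mkdir -p pics; cat > h.py <<'E'
import numpy as np, cv2
from bench import bot
def ray(p,uv):
    K=np.array(p["K"]);k1=p["k1"]
    d=np.array([(uv[0]-K[0,2])/K[0,0],(uv[1]-K[1,2])/K[1,1]]);s=d.copy()
    for _ in range(30): s=d/(1+k1*(s@s))
    R=np.array(p["R"]);t=np.array(p["t"]); r=R.T@np.r_[s,1]
    return -R.T@t, r/np.linalg.norm(r)
def atz(p,uv,z):
    c,r=ray(p,uv); return c+r*(z-c[2])/r[2]
def tri(l):
    A=np.zeros((3,3));b=np.zeros(3)
    for p,uv in l:
        c,r=ray(p,uv);M=np.eye(3)-np.outer(r,r);A+=M;b+=M@c
    x=np.linalg.solve(A,b); return x,[np.linalg.norm((np.eye(3)-np.outer(r,r))@(x-c)) for c,r in (ray(*q) for q in l)]
def proj(p,X):
    K=np.array(p["K"]);c=np.array(p["R"])@X+np.array(p["t"]);s=c[:2]/c[2];s=s*(1+p["k1"]*(s@s))
    return np.array([K[0,0]*s[0]+K[0,2],K[1,1]*s[1]+K[1,2]])
def px(d): return np.array(d["location"])*[640,480]
def save(p,n): cv2.imwrite("pics/"+n,cv2.cvtColor(p["img"],cv2.COLOR_RGB2BGR))
E
python3 - <<'E'
from h import *
np.set_printoptions(precision=1,suppress=True)
P={n:bot.snapshot(n) for n in("scene","top")}
for n,p in P.items(): save(p,n+"0.png")
for n in P: print(n,ray(P[n],(320,240)))
Z=dict(fixture=0,strap_pivot=45,strap_end=45,pad=28,cam_axle=66,lever_tip=165,blank=22,blank_center=24.5,nest=22,spool=30,jar=31,anvil=14,maul=20)
for q in Z:
    for n,p in P.items():
        print(q,n,[(px(d).round(),round(d["conf"],2),atz(p,px(d),Z[q])) for d in bot.look_for(p,q)[:3]])
s=bot.state();print(s)
E
```

```text
pics
scene (array([1216.3, -405. ,  832.6]), array([-0.6,  0.4, -0.7]))
top (array([ 497.3,   -8.5, 1109.1]), array([ 0.1,  0. , -1. ]))
fixture scene [(array([246., 295.]), 0.94, array([ 573.1, -131. ,    0. ]))]
fixture top [(array([371., 264.]), 0.71, array([573. , -91.1,   0. ])), (array([299., 263.]), 0.32, array([574.6,  86.8,   0. ]))]
strap_pivot scene [(array([244., 295.]), 0.56, array([ 605.8, -149.4,   45. ])), (array([323., 245.]), 0.42, array([575.,  81.,  45.]))]
strap_pivot top [(array([373., 259.]), 0.81, array([582.7, -92.1,  45. ]))]
strap_end scene [(array([248., 250.]), 0.92, array([491.9, -75.6,  45. ])), (array([254., 291.]), 0.59, array([ 609.2, -125.6,   45. ])), (array([223., 284.]), 0.34, array([ 552.1, -171.8,   45. ]))]
strap_end top [(array([369., 296.]), 0.76, array([494.8, -82. ,  45. ]))]
pad scene [(array([224., 283.]), 0.45, array([ 537.6, -163. ,   28. ]))]
pad top []
cam_axle scene [(array([247., 294.]), 0.9, array([ 622.9, -148.6,   66. ]))]
cam_axle top [(array([372., 266.]), 0.82, array([565. , -87.6,  66. ]))]
lever_tip scene [(array([223., 283
[... 1676 characters left out ...]
([469., 264.]), 0.89, array([ 575.2, -325.5,   14. ]))]
maul scene [(array([338., 315.]), 0.67, array([746.8,  -0.3,  20. ]))]
maul top [(array([336., 200.]), 0.84, array([727.3,  -4.7,  20. ])), (array([418., 246.]), 0.25, array([ 615.9, -202.7,   20. ]))]
{'time': 1.4, 'q': array([ 1.4,  0.7, -0.2,  1.6,  0.2,  0.9, -0.2]), 'qvel': array([ 0.,  0., -0., -0.,  0., -0.,  0.]), 'joint_torque': array([  0. , -52.7,  -1.3, -15.4,  -0.1,  -0. ,   0. ]), 'ee_pos': array([ 142.4, -608.6,  212.9]), 'tool_rot': array([[ 1. ,  0.2,  0. ],
       [ 0.2, -1. , -0. ],
       [-0. ,  0. , -1. ]]), 'wrist_force': array([-0.7,  0.4, -0.6]), 'moment': array([ 0., -0., -0.]), 'grip_width': 87.95594397823874}
```

```bash
python3 - <<'E'
import cv2,numpy as np
a=cv2.imread("pics/top0.png")[160:360,270:490];b=cv2.imread("pics/scene0.png")[220:380,140:360]
cv2.imwrite("pics/t.png",cv2.resize(a,(660,600),interpolation=cv2.INTER_CUBIC))
cv2.imwrite("pics/s.png",cv2.resize(b,(792,576),interpolation=cv2.INTER_CUBIC))
E
```

```text
(no output)
```

View pics/t.png

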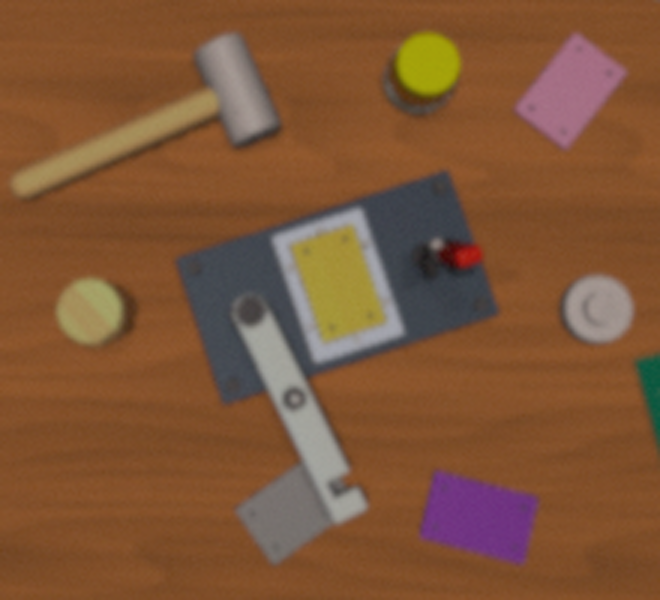

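View pics/s.png

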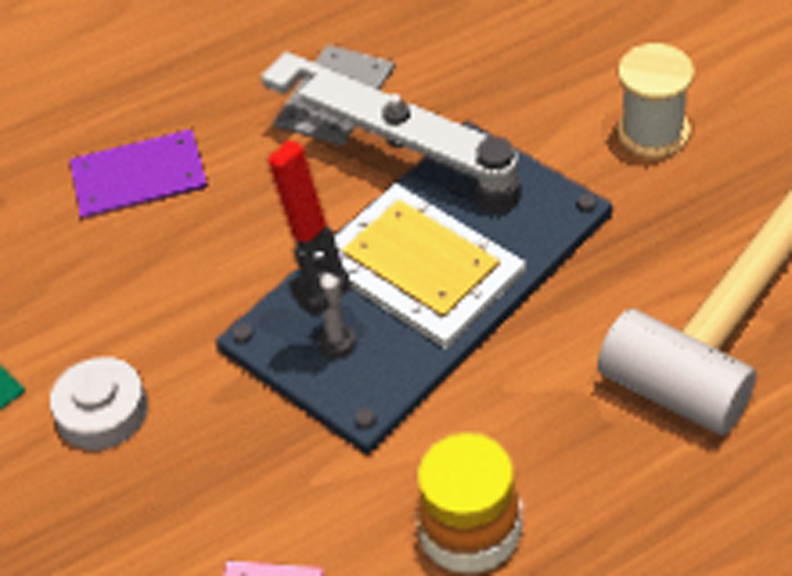

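```bash
python3 - <<'E'
from h import *
from scipy.optimize import least_squares
np.set_printoptions(precision=2,suppress=True)
P={n:bot.snapshot(n) for n in("scene","top")}
T=lambda x,y:(P["top"],np.array([270+x/3,160+y/3]));S=lambda x,y:(P["scene"],np.array([140+x/3.6,220+y/3.6]))
# corners fixture xy
C={(62.5,117.5):[T(178,260)],(62.5,-117.5):[T(448,172),S(368,448)],(-62.5,-117.5):[T(498,311),S(219,343)],(-62.5,117.5):[T(224,402)]}
C[(62.5,117.5)].append(S(612,207))
M=[(np.r_[k,12.],v) for k,l in C.items() for v in l]
M+=[(np.array([0,75,58.]),T(251,307)),(np.array([0,75,58.]),S(496,150))]
def W(f,X): c,s=np.cos(f[2]),np.sin(f[2]);return np.array([f[0]+c*X[0]-s*X[1],f[1]+s*X[0]+c*X[1],X[2]])
r=least_squares(lambda f:np.concatenate([proj(v[0],W(f,k))-v[1] for k,v in M]),[580,-100,.3],loss='soft_l1')
f=r.x;print(f,r.fun.reshape(-1,2))
for n,a,b in[("bolt",T(251,307),S(496,150)),("tip",T(474,255),S(287,150)),("spindle",T(294,398),S(396,103)),("spoolc",T(91,311),S(655,70)),]:
    x,e=tri([a,b]);c,s=np.cos(f[2]),np.sin(f[2]);d=x[:2]-f[:2];print(n,x,e,"fix",c*d[0]+s*d[1],-s*d[0]+c*d[1])
for n in[(0,75,45),(0,-75,66),(0,0,22)]:print(n,W(f,n),[proj(p,W(f,n)) for p in P.values()])
for k in(1.,1.1,1.2,1.3,1.4):
  X=W(f,(-175*np.sin(k),75-175*np.cos(k),45.));print(k,X,proj(P["top"],X)-[270,160],)
print(bot.state()["tool_rot"],bot.state()["time"])
E
```

```text
[ 596.68 -115.66    0.33] [[-1.78 -1.38]
 [-0.1  -0.68]
 [-0.65 -2.26]
 [-0.88  0.56]
 [ 0.26 -0.18]
 [-2.26 -0.19]
 [-0.79  0.25]
 [-0.72  0.4 ]
 [-1.03  0.23]]
bolt [573.82 -44.9   60.1 ] [np.float64(1.6619384173889533), np.float64(1.6619384173889356)] fix 1.4885644581500834 74.35131680769975
tip [ 604.17 -192.5   172.58] [np.float64(3.6344130920994897), np.float64(3.634413092099505)] fix -17.998880074316908 -75.0791969483014
spindle [504.42 -77.83  62.23] [np.float64(1.8876491657417667), np.float64(1.887649165741723)] fix -74.86420719476116 65.87028629030088
spoolc [569.62  79.5   60.13] [np.float64(2.2416984352626366), np.float64(2.2416984352624474)] fix 38.11215021808771 193.31011183865974
(0, 75, 45) [572.21 -44.77  45.  ] [array([276.96, 265.82]), array([352.76, 263.13])]
(0, -75, 66) [ 621.16 -186.55   66.  ] [array([230.48, 300.97]), array([414.65, 242.03])]
(0, 0, 22) [ 596.68 -115.66   22.  ] [array([255.87, 292.49]), array([382.01, 253.97])]
1.0 [ 463.87 -182.2    45.  ] [141.91 150.53]
1.1 [ 450.69 -170.7    45.  ] [136.96 156.22]
1.2 [ 438.73 -157.94   45.  ] [131.45 161.37]
1.3 [ 428.09 -144.05   45.  ] [125.44 165.95]
1.4 [ 418.9  -129.17   45.  ] [118.98 169.89]
[[ 0.97  0.23  0.  ]
 [ 0.23 -0.97 -0.  ]
 [ 0.    0.   -1.  ]] 1.5
```

```bash
python3 -m handwheel '{"fingers":[0,0,0,0,0],"linear":[[0,0,0],[0,0,0],[0,0,0],[0,0,0],[0,0,0]],"turn":[[0,0,-0.185],[0,0,-0.185],[0,0,-0.185],[0,0,-0.185],[0,0,-0.185]]}' 20
python3 -m handwheel '{"fingers":[0,0,0,0,0],"linear":[[0,0,0],[0,0,0],[0,0,0],[0,0,0],[0,0,0]],"turn":[[0,0,-0.185],[0,0,-0.185],[0,0,-0.185],[0,0,-0.185],[0,0,0]]}'
cat >> h.py <<'E'
F=np.array([596.7,-115.7,0.33])
def go(fx,fy,z):
    "shift in tool axes to a fixture point, and turn to align the tool"
    s=bot.state();c,q=np.cos(F[2]),np.sin(F[2]);R=np.array(s["tool_rot"])
    X=np.array([F[0]+c*fx-q*fy,F[1]+q*fx+c*fy,z]);Rd=np.array([[-q,c,0],[c,q,0],[0,0,-1.]])
    from scipy.spatial.transform import Rotation as O
    print("world",X.round(1),"shift",(R.T@(X-s["ee_pos"])).round(1),"turn",O.from_matrix(R.T@Rd).as_rotvec().round(3),"q",np.array(s["q"]).round(2),"w",s["grip_width"],s["time"])
def pos():
    s=bot.state();d=np.array(s["ee_pos"])-[F[0],F[1],0];c,q=np.cos(F[2]),np.sin(F[2])
    print("fix",(c*d[0]+q*d[1]).round(1),(-q*d[0]+c*d[1]).round(1),d[2].round(1),"force",np.array(s["wrist_force"]).round(1),s["time"])
E
python3 -c "
from h import *
go(-83,103,213)"
```

```text
time: 2.12
ee_pos: [142.3, -608.6, 212.9]
tool_rot: [[0.399, 0.917, -0.0], [0.917, -0.399, -0.0], [-0.0, 0.0, -1.0]]
wrist_force: [-0.9, 0.6, 0.0]
grip_width: 40.1
time: 2.75
ee_pos: [142.1, -608.6, 212.7]
tool_rot: [[-0.316, 0.949, 0.0], [0.949, 0.316, 0.0], [0.0, 0.001, -1.0]]
wrist_force: [-0.0, 0.3, 0.3]
grip_width: 0.2
world [484.8 -45.2 213. ] shift [426.2 503.2  -0. ] turn [ 0.001 -0.    -0.008] q [ 1.62  0.75 -0.66  1.55  0.52  1.02  1.13] w 0.22703249810081233 2.75
```

```bash
Z='"fingers":[0,0,0,0,0]'
python3 -m handwheel '{"fingers":[0,0,0,0,0],"linear":[[35,42,0],[35,42,0],[35,42,0],[35,42,0],[35,42,0]],"turn":[[0,0,-0.008],[0,0,0],[0,0,0],[0,0,0],[0,0,0]]}' | grep pos
python3 -m handwheel '{"fingers":[0,0,0,0,0],"linear":[[35,42,0],[35,42,0],[35,42,0],[35,42,0],[35,42,0]],"turn":[[0,0,0],[0,0,0],[0,0,0],[0,0,0],[0,0,0]]}' | grep pos
python3 -c "
from h import *
go(-83,103,130)"
```

```text
ee_pos: [285.2, -373.6, 213.1]
ee_pos: [426.8, -139.6, 213.1]
world [484.8 -45.2 130. ] shift [70.8 85.3 83.1] turn [ 0.001  0.001 -0.003] q [ 0.63  0.52 -0.64  2.06  0.48  0.71  0.02] w 0.333255652971363 4.0
```

```bash

python3 -m handwheel '{"fingers":[0,0,0,0,0],"linear":[[35,42,0],[36,43,0],[0,0,50],[0,0,50],[0,0,0]],"turn":[[0,0,0],[0,0,0],[0,0,0],[0,0,0],[0,0,0]]}' | grep pos
python3 - <<'E'
from h import *
save(bot.snapshot("scene"),"s1.png")
a=cv2.imread("pics/s1.png")[150:350,140:360];cv2.imwrite("pics/s1c.png",cv2.resize(a,(660,600)))
go(-83,103,42);pos()
for th in np.linspace(1.44,-0.02,10):
    h=14+17.5*np.cos(th)+9*abs(np.sin(th));r=80
    print(round(th,2),(np.array([0,75])+r*np.array([-np.sin(th),-np.cos(th)])-h*np.array([np.cos(th),-np.sin(th)])).round(1))
E
```

```text
ee_pos: [480.7, -46.2, 110.7]
world [484.8 -45.2  42. ] shift [ 0.1  2.8 70.6] turn [-0.002 -0.     0.   ] q [ 0.29  0.71 -0.47  2.06  0.65  0.51 -0.33] w 0.5378651249282106 4.675
fix -85.6 102.9 112.6 force [ 1.6 -0.   0.9] 4.675
1.44 [-82.6  89.6]
1.28 [-84.6  78.4]
1.12 [-84.9  66.6]
0.95 [-83.4  54.3]
0.79 [-79.9  42. ]
0.63 [-74.1  30. ]
0.47 [-66.1  18.7]
0.3 [-55.8   8.7]
0.14 [-43.6   0.4]
-0.02 [-30.1  -5.6]
```

View pics/s1c.png

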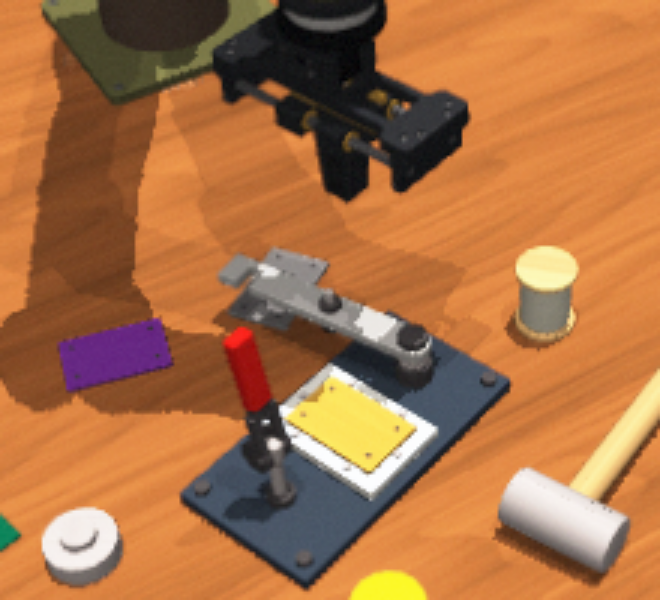

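```bash

python3 -m handwheel '{"fingers":[0,0,0,0,0],"linear":[[0,2.5,35],[0,0,35],[0,0,0],[-8,0,0],[-6,0,0]],"turn":[[0,0,0],[0,0,0],[0,0,0],[0,0,0],[0,0,0]]}' | grep -E 'pos|force'
python3 -m handwheel '{"fingers":[0,0,0,0,0],"linear":[[-11,-2,0],[-12,0,0],[-12,1.5,0],[-12,3.5,0],[0,0,0]],"turn":[[0,0,0],[0,0,0],[0,0,0],[0,0,0],[0,0,0]]}' | grep -E 'pos|force'
python3 - <<'E'
from h import *
save(bot.snapshot("scene"),"s2.png")
a=cv2.imread("pics/s2.png")[200:350,140:360];cv2.imwrite("pics/s2c.png",cv2.resize(a,(792,540)))
pos()
E
```

```text
ee_pos: [491.4, -59.7, 44.6]
wrist_force: [-0.1, 0.2, -0.0]
ee_pos: [508.8, -103.3, 42.7]
wrist_force: [0.5, -0.7, -0.4]
fix -79.3 41.3 42.7 force [-0.1 -0.3  0.2] 5.975
```

View pics/s2c.png

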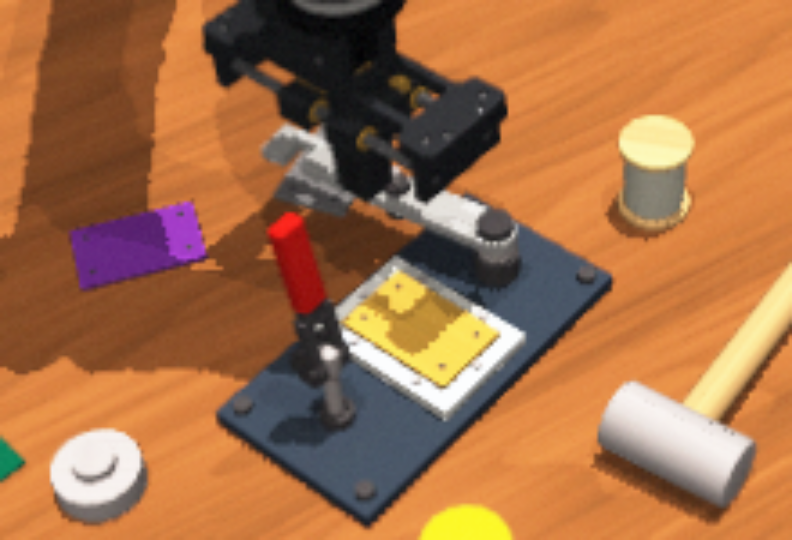

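```bash
python3 - <<'E'
from h import *
P={n:bot.snapshot(n) for n in("scene","top")}
X=np.array(bot.state()["ee_pos"])
for n,p in P.items():
  for dz in(0,10,20): 
    print(n,dz,proj(p,X+[0,0,dz]))
p=P["scene"];print("crop",(proj(p,X)-[140,200])*3.6)
a=np.vstack([cv2.resize(P["scene"]["img"][210:290,180:300],(720,480),interpolation=cv2.INTER_CUBIC)])
cv2.circle(a,tuple(((proj(p,X)-[180,210])*6).astype(int)),4,(0,255,0),1)
save({"img":a},"s3.png")
b=cv2.resize(P["top"]["img"][200:340,290:450],(640,560),interpolation=cv2.INTER_CUBIC);save({"img":b},"t3.png")
E
```

```text
scene 0 [241.58236609 259.44963415]
scene 10 [241.19955683 256.43862752]
scene 20 [240.81252624 253.38871346]
top 0 [376.87880977 290.98472163]
top 10 [377.25671216 290.94689814]
top 20 [377.64184715 290.90834864]
crop [365.69651792 214.01868293]
```

View pics/s3.png

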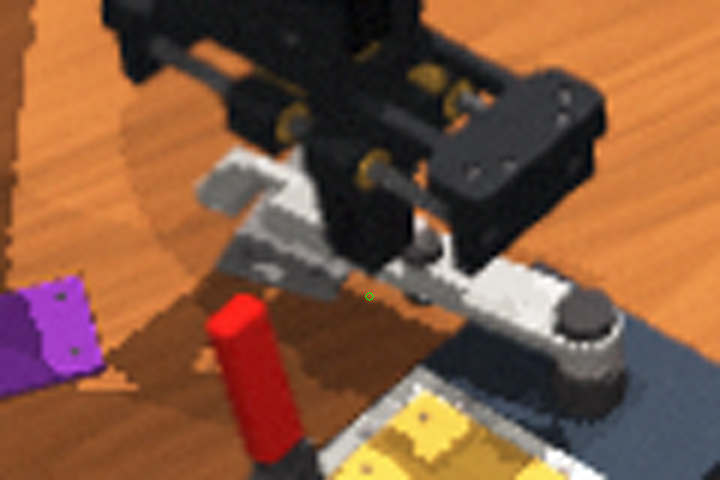

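```bash
python3 - <<'E'
from h import *
np.set_printoptions(precision=1,suppress=True)
p=bot.snapshot("scene");s=bot.state()
R=np.array(s["tool_rot"]);X=np.array(s["ee_pos"]);print(X,R.tolist())
for dz in(0,15,19,30):
  print(dz,[((proj(p,X+R@np.array([a,b,-dz]))-[180,210])*6).round() for a,b in((-9,-17),(-9,17),(9,17),(0,0))])
E
```

```text
[ 507.8 -101.4   42.8] [[-0.3268896678504489, 0.945062429185306, -0.0003872918692190559], [0.9450623517989946, 0.3268898222097181, 0.0004419817331049352], [0.000544302100616034, -0.00022153570282638119, -0.999999827328563]]
0 [array([322., 291.]), array([387., 330.]), array([418., 302.]), array([370., 296.])]
15 [array([318., 263.]), array([383., 302.]), array([415., 275.]), array([366., 269.])]
19 [array([317., 256.]), array([382., 295.]), array([414., 268.]), array([365., 262.])]
30 [array([314., 236.]), array([380., 275.]), array([412., 248.]), array([363., 242.])]
```

View pics/t3.png

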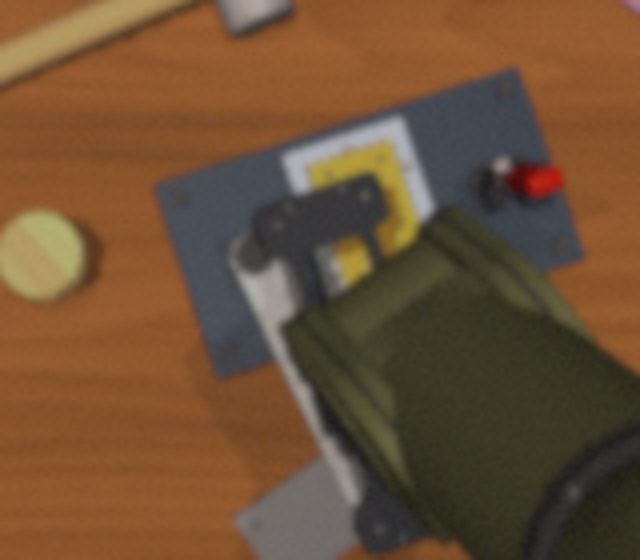

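```bash

python3 -m handwheel '{"fingers":[0,0,0,0,0],"linear":[[0,0,-20],[30,-2,0],[30,-2,0],[0,0,20],[0,0,0]],"turn":[[0,0,0],[0,0,0],[0,0,0],[0,0,0],[0,0,0]]}' | grep -E 'pos|force|width'
python3 - <<'E'
from h import *
np.set_printoptions(precision=1,suppress=True)
pos();p=bot.snapshot("scene");s=bot.state()
R=np.array(s["tool_rot"]);X=np.array(s["ee_pos"]);a=cv2.resize(p["img"][200:290,200:320],(800,600),interpolation=cv2.INTER_CUBIC)
k=800/120
for dz,c in((0,(0,255,0)),(20,(255,0,255))):
  q=np.array([((proj(p,X+R@np.array([u,v,-dz]))-[200,200])*k) for u,v in((-9,-17.5),(-9,17.5),(9,17.5),(9,-17.5))]).round().astype(np.int32)
  cv2.polylines(a,[q],True,c,1)
save({"img":a},"s4.png")
E
```

```text
ee_pos: [483.7, -45.9, 42.2]
wrist_force: [0.0, -0.2, 0.3]
grip_width: 0.4
fix -84.3 102.6 42.2 force [ 0.  -0.2  0.3] 6.75
```

View pics/s4.png

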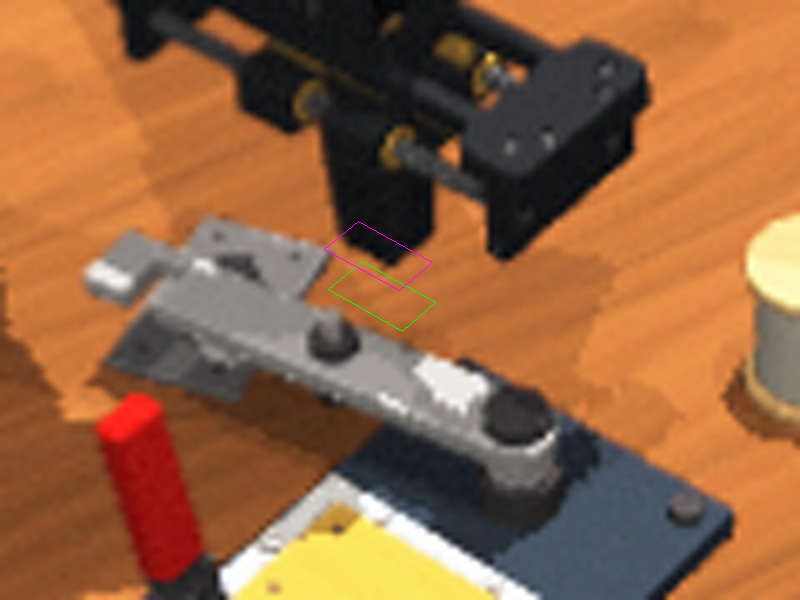

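```bash

python3 -m handwheel '{"fingers":[0,0,0,0,0],"linear":[[0,1,14],[0,0,14],[0,0,0],[-8,0,0],[-6,0,0]],"turn":[[0,0,0],[0,0,0],[0,0,0],[0,0,0],[0,0,0]]}' | grep -E 'pos|force'
python3 -m handwheel '{"fingers":[0,0,0,0],"linear":[[-10,-1,0],[-11,0,0],[-11,0,0],[0,0,0]],"turn":[[0,0,0],[0,0,0],[0,0,0],[0,0,0]]}' | grep -E 'pos|force'
python3 - <<'E'
from h import *
pos();p=bot.snapshot("scene");print([px(d) for d in bot.look_for(p,"strap_end")])
a=cv2.resize(p["img"][200:290,200:320],(800,600),interpolation=cv2.INTER_CUBIC)
save({"img":a},"s5.png")
E
```

```text
ee_pos: [490.5, -60.2, 15.1]
wrist_force: [-0.5, 1.1, -0.4]
ee_pos: [499.9, -92.2, 14.8]
wrist_force: [0.4, -0.2, -0.3]
fix -83.9 53.5 14.8 force [ 0.4 -0.2 -0.3] 7.925
[array([246.4  , 263.376]), array([247.424, 293.808])]
```

View pics/s5.png

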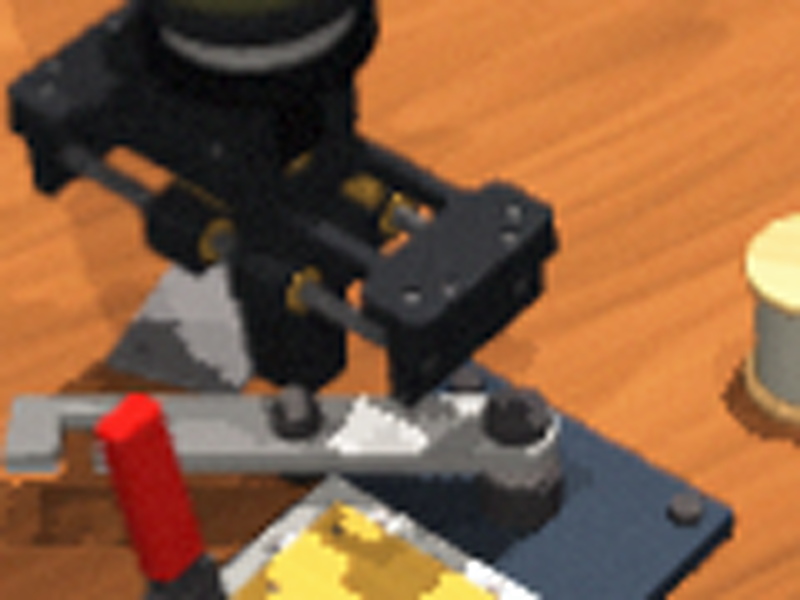

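```bash
python3 - <<'E'
from h import *
np.set_printoptions(precision=1,suppress=True)
p=bot.snapshot("scene");s=bot.state();R=np.array(s["tool_rot"]);X=np.array(s["ee_pos"]);k=800/120
for dz in(40,50,64,80,90):
  print(dz,[((proj(p,X+R@np.array([u,v,-dz]))-200)*k).round() for u,v in((-37.5,93.5),(37.5,93.5),(-37.5,-93.5))])
for dz in(0,25,30,35): print(dz,[((proj(p,X+R@np.array([u,v,-dz]))-200)*k).round() for u,v in((-9,-17.5),(-9,17.5),(9,17.5),(-9,9))])
E
```

```text
40 [array([425., 533.]), array([569., 401.]), array([ 25., 291.])]
50 [array([424., 512.]), array([568., 381.]), array([ 21., 270.])]
64 [array([421., 483.]), array([567., 352.]), array([ 16., 241.])]
80 [array([418., 450.]), array([566., 318.]), array([  9., 208.])]
90 [array([417., 428.]), array([565., 297.]), array([  5., 186.])]
0 [array([248., 417.]), array([321., 461.]), array([355., 431.]), array([303., 450.])]
25 [array([241., 368.]), array([315., 412.]), array([350., 382.]), array([297., 401.])]
30 [array([240., 358.]), array([314., 402.]), array([349., 372.]), array([296., 391.])]
35 [array([238., 348.]), array([313., 392.]), array([348., 362.]), array([295., 381.])]
```

```bash

python3 -m handwheel '{"fingers":[0,0,0,0,0],"linear":[[2,0,0],[0,0,6],[-13,4,0],[-12,6,0],[-12,8,0]],"turn":[[0,0,0],[0,0,0],[0,0,0],[0,0,0],[0,0,0]]}' | grep -E 'pos|force'
python3 -m handwheel '{"fingers":[0,0,0,0],"linear":[[-10,10,0],[-8,12,0],[0,0,0],[0,0,0]],"turn":[[0,0,0],[0,0,0],[0,0,0],[0,0,0]]}' | grep -E 'pos|force'
python3 - <<'E'
from h import *
pos();p=bot.snapshot("scene")
a=cv2.resize(p["img"][210:330,180:340],(800,600),interpolation=cv2.INTER_CUBIC)
save({"img":a},"s6.png")
E
```

```text
ee_pos: [528.6, -118.7, 8.8]
wrist_force: [-0.9, 0.9, 0.3]
ee_pos: [554.5, -127.8, 8.8]
wrist_force: [0.2, 0.9, 0.9]
fix -43.9 2.2 8.8 force [0.2 0.9 0.9] 9.2
```

View pics/s6.png

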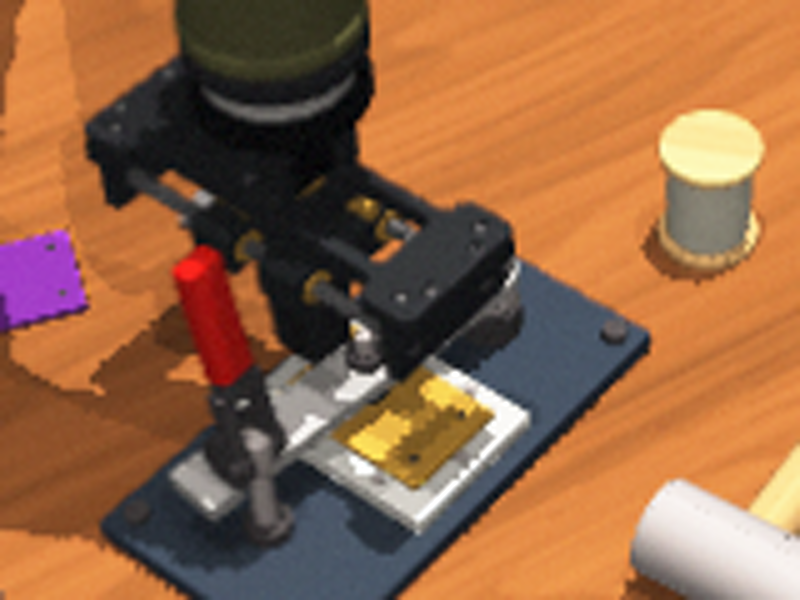

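```bash

python3 -m handwheel '{"fingers":[0,0,0,0,0],"linear":[[-3,5,0],[-3,5,0],[-1,4,0],[0,0,0],[0,0,0]],"turn":[[0,0,0],[0,0,0],[0,0,0],[0,0,0],[0,0,0]]}' | grep -E 'pos|force'
python3 -m handwheel '{"fingers":[0,0,0],"linear":[[0,3,0],[0,0,0],[0,0,0]],"turn":[[0,0,0],[0,0,0],[0,0,0]]}' | grep -E 'pos|force'
python3 -m handwheel '{"fingers":[0,0,0],"linear":[[0,3,0],[0,0,0],[0,0,0]],"turn":[[0,0,0],[0,0,0],[0,0,0]]}' | grep -E 'pos|force'
python3 - <<'E'
from h import *
pos()
E
```

```text
ee_pos: [569.5, -129.6, 8.7]
wrist_force: [-3.6, -0.3, 1.4]
ee_pos: [570.4, -129.5, 8.5]
wrist_force: [-8.1, -1.2, 3.6]
ee_pos: [571.0, -129.3, 8.2]
wrist_force: [-9.9, -1.9, 5.6]
fix -28.7 -4.5 8.2 force [-9.9 -1.9  5.6] 10.625
```

```bash

python3 -m handwheel '{"fingers":[0,0,0,0,0],"linear":[[0,-18,0],[0,0,-45],[0,0,-45],[0,0,-45],[0,0,-45]],"turn":[[0,0,0],[0,0,0],[0,0,0],[0,0,0],[0,0,0]]}' | grep -E 'pos|force'
python3 - <<'E'
from h import *
p=bot.snapshot("top");pos();go(40,-75,188)
a=cv2.resize(p["img"][200:340,310:450],(600,600),interpolation=cv2.INTER_CUBIC);save({"img":a},"t7.png")
rho=75
for f in np.r_[.17,np.arange(.3,1.51,.15),1.5]: print(round(f,2),round(-rho*np.sin(f)+6.5*np.cos(f)+16,1),round(66-32+rho*np.cos(f)+6.5*np.sin(f),1))
E
```

```text
ee_pos: [560.4, -132.8, 190.9]
wrist_force: [0.9, -0.6, 0.4]
fix -36.4 -5.2 196.6 force [1.  0.7 3.8] 11.3
world [ 658.8 -173.7  188. ] shift [-69.9  76.1   9.8] turn [0.012 0.005 0.002] q [ 0.52  0.71 -0.64  1.72  0.53  0.88 -0.02] w 0.21193736227324395 11.3
0.17 9.7 109.0
0.3 0.0 107.6
0.45 -10.8 104.4
0.6 -21.0 99.6
0.75 -30.4 93.3
0.9 -38.7 85.7
1.05 -45.8 77.0
1.2 -51.5 67.2
1.35 -55.8 56.8
1.5 -58.4 45.8
1.5 -58.4 45.8
```

```bash

python3 -m handwheel '{"fingers":[0,0,0,0,0],"linear":[[-35,38,0],[-35,38,0],[0,0,40],[0,0,40],[0,0,0]],"turn":[[0,0,0],[0,0,0],[0,0,0],[0,0,0],[0,0,0]]}' | grep -E 'pos|force'
python3 - <<'E'
from h import *
p=bot.snapshot("scene");pos();go(24,-75,110)
a=cv2.resize(p["img"][180:330,160:360],(800,600),interpolation=cv2.INTER_CUBIC);save({"img":a},"s7.png")
E
```

```text
ee_pos: [651.9, -174.3, 105.8]
wrist_force: [-0.3, -0.0, 1.0]
fix 35.0 -73.8 108.3 force [ 0.4  0.5 -0.1] 11.975
world [ 643.7 -178.9  110. ] shift [ -1.1 -11.   -1.7] turn [-0.    -0.001  0.002] q [ 0.48  0.94 -0.59  1.47  0.59  0.92  0.05] w 0.39057372299053716 11.975
```

View pics/s7.png

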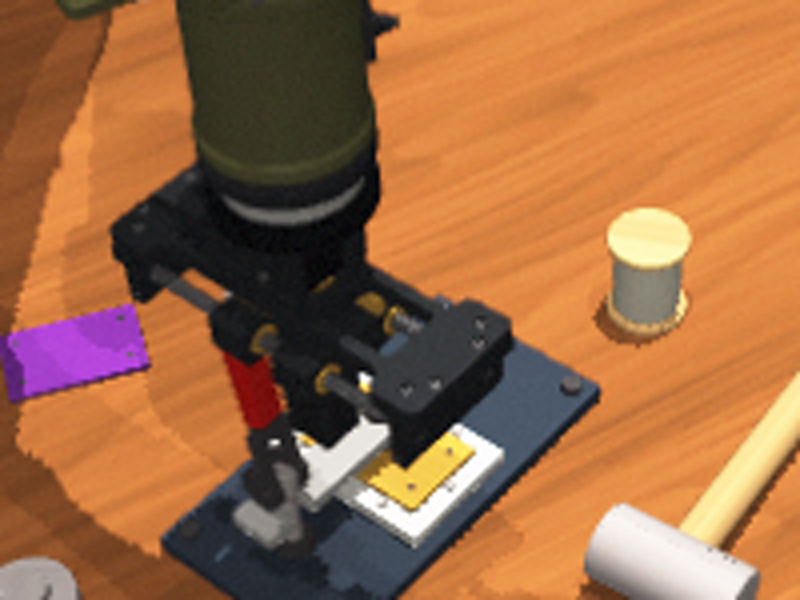

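```bash
python3 - <<'E'
from h import *
p=bot.snapshot("scene");s=bot.state();R=np.array(s["tool_rot"]);X=np.array(s["ee_pos"])
for dz in(0,15,30,95): print(dz,[((proj(p,X+R@np.array([u,v,-dz]))-[160,180])*4).round() for u,v in((0,0),(-9,9),(-37.5,93.5),(-37.5,-93.5))])
E
```

```text
0 [array([326., 462.]), array([328., 482.]), array([422., 607.]), array([139., 420.])]
15 [array([324., 442.]), array([325., 462.]), array([420., 588.]), array([134., 400.])]
30 [array([321., 422.]), array([322., 442.]), array([418., 568.]), array([130., 380.])]
95 [array([308., 329.]), array([309., 349.]), array([409., 476.]), array([107., 287.])]
```

```bash

python3 -m handwheel '{"fingers":[0,0,0,0,0],"linear":[[-1,-13,0],[0,-12,0],[0,-10,1],[0,-11,3],[0,-10,5]],"turn":[[0,0,0],[0,0,0],[0,0,0],[0,0,0],[0,0,0]]}' | grep -E 'pos|force'
python3 -m handwheel '{"fingers":[0,0,0,0],"linear":[[0,-10,6],[0,-8,8],[0,-7,9],[0,0,0]],"turn":[[0,0,0],[0,0,0],[0,0,0],[0,0,0]]}' | grep -E 'pos|force'
python3 -c "
from h import *
pos()"
```

```text
ee_pos: [600.8, -194.2, 100.2]
wrist_force: [1.4, -0.8, 2.9]
ee_pos: [575.7, -202.2, 75.4]
wrist_force: [-0.5, 0.1, -0.0]
fix -47.9 -75.0 75.4 force [-0.5  0.1 -0. ] 13.15
```

```bash

python3 -m handwheel '{"fingers":[0,0,0],"linear":[[0,-6,10],[0,-4,10],[0,0,0]],"turn":[[0,0,0],[0,0,0],[0,0,0]]}' | grep -E 'pos|force'
python3 -m handwheel '{"fingers":[0,0,0],"linear":[[0,-2,6],[0,-1,3],[0,0,0]],"turn":[[0,0,0],[0,0,0],[0,0,0]]}' | grep -E 'pos|force'
python3 - <<'E'
from h import *
p=bot.snapshot("scene");pos()
a=cv2.resize(p["img"][200:320,160:320],(800,600),interpolation=cv2.INTER_CUBIC);save({"img":a},"s8.png")
E
```

```text
ee_pos: [566.5, -205.3, 55.6]
wrist_force: [-0.2, 0.2, -0.4]
ee_pos: [566.1, -205.8, 50.6]
wrist_force: [-3.1, 2.3, 22.6]
fix -58.2 -75.3 50.6 force [-3.5  2.1 21.7] 13.95
```

View pics/s8.png

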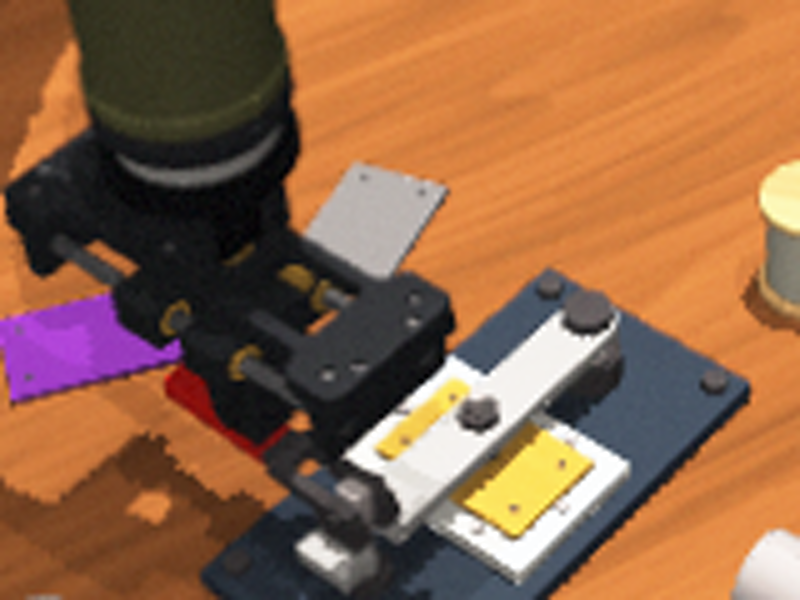

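```bash

python3 -m handwheel '{"fingers":[0,0,0],"linear":[[0,0,2],[0,0,0],[0,0,0]],"turn":[[0,0,0],[0,0,0],[0,0,0]]}' | grep -E 'pos|force'
python3 -m handwheel '{"fingers":[0,0,0,0,0],"linear":[[0,0,-40],[0,0,-50],[0,-50,-20],[0,-50,0],[0,-20,0]],"turn":[[0,0,0],[0,0,0],[0,0,0],[0,0,0],[0,0,0]]}' | grep -E 'pos|force'
python3 - <<'E'
from h import *
np.set_printoptions(precision=1,suppress=True)
P={n:bot.snapshot(n) for n in("scene","top")};pos()
a=cv2.resize(P["scene"]["img"][220:340,160:320],(800,600),interpolation=cv2.INTER_CUBIC)
p=P["scene"]
W=lambda x,y,z:np.array([F[0]+np.cos(F[2])*x-np.sin(F[2])*y,F[1]+np.sin(F[2])*x+np.cos(F[2])*y,z])
for ang,c in((1.45,(0,255,0)),(1.2,(0,255,255))):
  f=ang+.052;l=[tuple(((proj(p,W(-r*np.sin(f),-75,66+r*np.cos(f)))-[160,220])*5).astype(int)) for r in(40,104)];cv2.line(a,*[tuple(map(int,v)) for v in l],c,1)
save({"img":a},"s9.png")
for q in("lever_tip","strap_end","blank","spool","jar","anvil","maul"):
  for n in P: print(q,n,[px(d).round() for d in bot.look_for(P[n],q)[:3]])
for n in P:
  h=cv2.cvtColor(P[n]["img"],cv2.COLOR_RGB2HSV);m=((h[...,0]<6)|(h[...,0]>174))&(h[...,1]>190)&(h[...,2]>60);ys,xs=np.nonzero(m);print(n,len(xs),xs.min(),xs.max(),ys.min(),ys.max())
E
```

```text
ee_pos: [566.1, -205.9, 50.3]
wrist_force: [-7.2, 3.1, 34.9]
ee_pos: [447.4, -247.1, 155.5]
wrist_force: [0.5, -1.0, 0.2]
fix -183.1 -76.0 155.3 force [-0.6  0.  -0.1] 15.05
lever_tip scene [array([217., 290.])]
lever_tip top [array([424., 264.]), array([385., 254.])]
strap_end scene [array([253., 286.]), array([272., 364.])]
strap_end top [array([381., 255.])]
blank scene [array([235., 246.]), array([262., 293.]), array([179., 268.])]
blank top [array([460., 191.]), array([431., 333.]), array([385., 260.])]
spool scene []
spool top [array([299., 264.])]
jar scene [array([272., 361.]), array([255., 286.])]
jar top [array([409., 184.])]
anvil scene [array([166., 332.])]
anvil top [array([468., 265.]), array([383., 263.])]
maul scene [array([338., 315.])]
maul top [array([337., 197.])]
scene 769 193 473 129 291
top 312 33 434 261 330
```

View pics/s9.png

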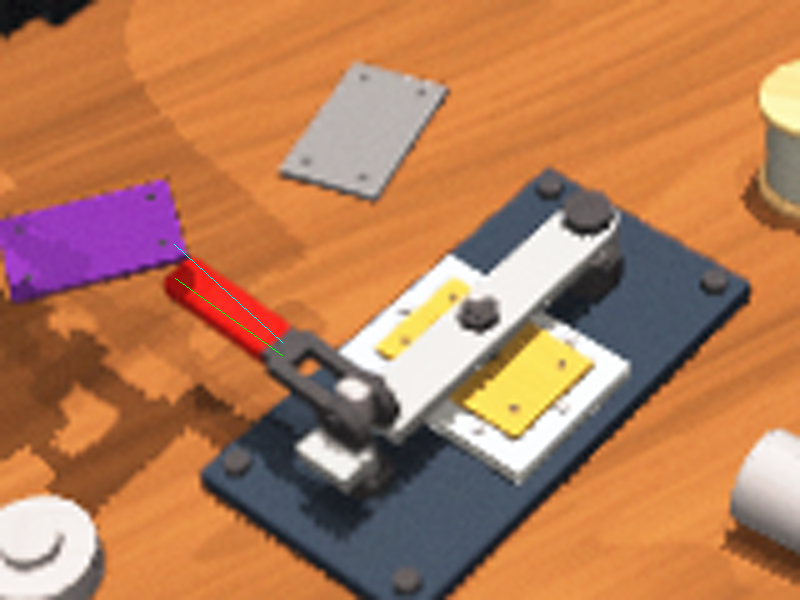

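```bash
python3 -c "
from h import *
print(bot.close_job())"
```

```text
the job is handed in; nothing more can be done
None
```

The plate is clamped. I pushed the strap round until it stopped against the stud, then pushed the red lever fully down, and handed the job in at about 15 s with the arm clear.

**What the last checks showed**
- **Strap:** the last picture shows it home with the stud in the notch. It met a stop of about 10 N when I pushed it there.
- **Lever:** in the picture it lies on the line I drew for 1.45 rad. The stop was stiff, 22 to 35 N over about 0.3 mm, and the lever stayed down after release.
- **Plate:** it looks seated between its pins.
- **Jar, anvil and maul:** they are within about 3 pixels of where they were, in every view where the networks found them both times. The anvil and maul were found in both cameras and the jar in both as well.
- **Spool:** it is unmoved in the top view. The network missed it in the last scene-camera view, but it shows in that picture.

**What disagreed:** the reported tool height read about 30 mm lower than the fingertips appeared in the scene camera. Because of this my first push passed over the strap without touching it. I lowered the tool to match the picture and pushed again.

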